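Turn the wrongly placed jar cap over for draining

ROBOT

A 7-joint arm with a two-finger parallel gripper is mounted at the origin on a cart in front of the work surface, level with it; the furniture and walls round the work are solid. World frame = base frame: x ahead of the robot, y to its left, z up, the work surface at z = 0. Lengths are in m, angles in degrees, forces in N, time in s.
With the tool pointing down it reaches from about 0.425 to 0.875 m from the base axis. Payload 4.7 kg.
Tool frame: the origin (TCP) lies midway between the tips of the shut fingers; the grasp point (between the pads) lies 19 mm behind it; z points along the fingers, y is the line along which they close (so a half turn about z gives the same grasp; the last joint's range is limited). The gripper opens to 87 mm and grips with 3 to 60 N. Pads are 19 mm wide; open, the fingers measure 117 mm over their backs; the gripper's body (75 mm by 190 mm) begins 51 mm behind the grasp point.
Start: joints at [-70.353, 18.392, -4.016, 83.108, 1.295, 78.541, -3.26], TCP at [0.21, 0.615, 0.223] pointing down, gripper open.
Joint ranges: [-163.93, 163.93], [-17.29, 119.83], [-79.2, 71.16], [3.27, 140.29], [-89.18, 269.18], [5.43, 117.66], [-154.24, 154.24]. Speed limits (degrees/s): [147.25, 147.25, 180, 180, 180, 180, 180].

INTERFACE

Orientations are given as [roll, pitch, yaw] about the fixed x, y, z axes, in that order (R = Rz(yaw) Ry(pitch) Rx(roll)).
In Python, from cell import env, viewer, boxes_of, masks_of gives the robot as it stands. The module is installed in compiled form; this text tells all that it offers.
- The arm moves only by the tool apply_moves, never from a script. Its argument "moves" is a list of rows, each a list of 7 numbers: the shift along the tool's x, y, z scaled (see below), then the turn, a rotation vector about the tool's x, y, z scaled (see below), then the opening, from 0 (shut) to 1 (fully open). A call has 1 to 20 rows; each row is the pose to reach, as a shift and turn from the pose commanded when the call began, along the tool's axes at that moment; what a row does not reach only later rows make up. The controller multiplies each number of a shift by 0.2 m and each number of a turn by 1.5 rad. A row lasts 1/10 s, in which the tool goes at most 50 mm and 8.59 degrees, less where a joint would pass 70% of its speed; a pose out of reach is approached as far as the arm can. A call with a number of a shift or a turn outside -1 to 1 is refused whole. A call with a gripper value outside its range is refused whole. The fingers move at their own pace and stop on an object; "grip_force" is the grip in N (left out, the last holds). Time passes only in rows, so rows that repeat a pose let the fingers close. It gives the time, the measured TCP pose, the force, the opening and the grip force at its end, in the units of the state.
- env.get_obs(): the state, without advancing time (a new reading comes with each control period).
- viewer.read_camera(name): name is "scene" or "top"; returns the picture (480x640x3 uint8, red, green, blue); there is no depth.
- viewer.get_calibration(name): a dict with "fov_y" (degrees; the focal length in pixels is half the picture's height over the tangent of half this angle, whatever the lens; pixels are square), "cx", "cy" (the principal point, pixels), "position" and "orientation" of the camera in the world. Camera axes: x right, y up, looking along -z (the intrinsics and any distortion apply to the point x, -y, -z); pixel columns grow to the right and rows downward; lengths in m; the calibration is good to about 2 mm. A picture is of the moment at which its call begins. get_calibration takes no time and is no camera call.
- env.sign_off(): hands the job in; it is judged then, once.
Trained networks look in the newest picture that a camera, given by its name, has taken for a name from the list of things; names that differ only in an ending like _2 or _b are one class to them, and where a whole thing is asked for, a point or a joint stands for the part that bears it (a point fixed in the world has none). Each returns a list of dicts, best first, with "conf" (0 to 1); they miss things now and then, are a little off and sometimes report something else, mostly with a low value. They report only what shows in the picture. A call takes as long as a camera call. They do not tell look-alikes from the thing itself.
- boxes_of(camera, target): "location" ([column, row] in pixels, amid what is visible of it).
- masks_of(camera, target): "pixels" (480x640 bool, what is visible of it) and "location" ([column, row] in pixels, amid what is visible of it).
The state is a dict: "time_s": time; "qpos": joint angles; "joint_velocities": joint speeds; "effort": joint torques, N m; "tool_pos": TCP position; "tool_rot": TCP orientation; "force": force on the tool from outside, world axes, zero at the start; "wrist_torque": the same for the moment, N m; "grip_width": finger opening in m; "grasp_force": force on a finger pad.
Only numpy, scipy, OpenCV 4.12 (cv2) and the standard library are available. Lean on these libraries where they do the work, as an engineer would, in place of code of your own. Each camera call takes 0.05 s, during which the arm holds its last target. There are 200 camera calls.

TASK

The washed jar caps must drain with their open, hollow side facing down against the sloping rest. One of the two caps on the draining stands was put on upside down, with its hollow side facing up; pick it up, turn it over and set it on the empty stand, hollow side down against the rest and seated on the two pegs. Leave the other cap as it stands.

Things in the scene. Friction and masses are not known exactly. Their poses are not given: they have to be found in the camera images.
- cap: Upside-down cap: blue jar cap, 66 mm across, 20 mm high, 30 g, leaning hollow side up on a stand like empty_stand. Origin: centre of the closed face; z runs to the hollow side (rim at z = 20 mm) and at first points out of the slope, 55 degrees from up. Its top 29 mm stands clear of the rest on both faces, to be pinched across its 20 mm from up the slope. Bears on its rim on the hollow side.
- other_cap: Identical blue cap on another identical stand, already right: hollow side down against the rest, closed face up. Same frame as cap: origin at the centre of the closed face, z towards the hollow side, here pointing into the slope.
- empty_stand: Fixed aluminium stand, no cap on it; foot 80 x 100 mm. Origin on the worktop, z up. In its frame the rest slopes 55 degrees: normal (0,-.819,.574), up-slope (0,.574,.819). The axis of a seated cap meets the rest at (0,0,70) mm; the rest is 76 mm wide and ends 4 mm up-slope of that point. Two pegs, 8 mm thick, 25 mm proud, 48 mm apart, 29 mm down-slope of it, carry the cap's wall. Yaw -15 to 23 degrees.
- seat (a point): Point of empty_stand at (0, -16.4, 81.5) mm in its frame, 20 mm out from the rest along its normal: where the origin of cap (centre of the closed face) lies when the cap is seated hollow side down. Same axes as the stand.
Mind the look-alikes: they are no part of the job. Leave any pink look-alike of the other_cap alone.

How it is judged (in metres and radians):
At the end, for the whole second after the job is handed in: The cap lies at rest on the empty stand, hollow side down against the rest: centre of its closed face within 12 mm of the seat and its z axis (towards the hollow side) 115 to 135 degrees from straight up. The other cap is within 20 mm of where it stood, still hollow side down (distance between cap and seat below 0.012 m and angle between cap's own z axis and vertical between 2 and 2.36 rad and linear speed of cap below 0.02 m/s and distance of other_cap from where it was at the start of the episode below 0.02 m and angle between other_cap's own z axis and vertical above 1.9 rad); the robot touches nothing.
It fails at once if the other cap is knocked off its place (moved more than 30 mm) (distance of other_cap from where it was at the start of the episode above 0.03 m).
It also fails if it takes over 40 s, if anything falls off the work surface, if the arm or the gripper's body presses on something with over 40 N, if the wrist force passes 120 N, or if a joint passes its speed limit or range.

## Working session

There is one attempt and no reset: what is moved stays moved. The work goes in short steps, Python scripts to look and compute and a tool call to move; the robot and the scene stay as the last step left them, time stands still between calls to the robot, and variables do not carry over. Pictures are saved under pics/ and viewed, at most 10 in all, crops included, and the job is handed in when it is done.

Besides the shell and the picture viewer there is one more tool, called after "Emit:" as name([rows], argument=value, ...), one row to a line, values as JSON. apply_moves: Moves the arm, as the interface text tells. Shifts and turns lie within -1 to 1; 1 stands for 0.2 m of shift or 1.5 rad of turn. Its arguments: {"type":"object","properties":{"moves":{"type":"array","items":{"type":"array","items":{"type":"number","minimum":-1,"maximum":1}}},"grip_force":{"type":"number"}},"required":["moves"]}

```bash
mkdir -p pics; python3 - <<'E'
from cell import env, viewer, boxes_of, masks_of
import cv2
for c in ("scene","top"):
    im=viewer.read_camera(c); cv2.imwrite(f"pics/{c}0.png",im[:,:,::-1]); print(c,viewer.get_calibration(c))
    for t in ("cap","other_cap","empty_stand"):
        print(c,t,[(round(d["conf"],2),[round(float(v)) for v in d["location"]]) for d in boxes_of(c,t)])
print(env.get_obs())
E
```

```text
scene {'fov_y': 55.80153782980184, 'cx': 318.42167318266155, 'cy': 240.8533053341779, 'position': array([-0.11305128,  0.49392333,  0.40237559]), 'orientation': array([  68.52484927,   -0.26733741, -121.81368083])}
scene cap [(0.64, [431, 228])]
scene other_cap [(0.93, [295, 261]), (0.87, [223, 340]), (0.75, [337, 239])]
scene empty_stand [(0.98, [264, 301])]
top {'fov_y': 42.34937980739383, 'cx': 310.3110892193066, 'cy': 231.35919557920096, 'position': array([0.51672894, 0.06058353, 1.06282431]), 'orientation': array([  3.16194297,  -0.35109256, -88.42753852])}
top cap [(0.78, [451, 273])]
top other_cap [(0.74, [326, 236]), (0.56, [301, 176]), (0.55, [160, 297])]
top empty_stand [(0.82, [226, 250])]
{'time_s': 0.4, 'qpos': array([-70.35477341,  18.40084108,  -4.0162888 ,  83.11670578,
         1.2943977 ,  78.54037394,  -3.25919308]), 'joint_velocities': array([-0.06818791, -0.02612116, -0.04649045,  0.09214971,  0.05607199,
       -0.05653116, -0.10204644]), 'effort': array([ 4.06036852e-04, -4.90450931e+01, -4.02292376e-01, -3.12290740e+01,
       -6.36697118e-02,  3.61987890e-02,  5.99639634e-05]), 'tool_pos': array([0.20987995, 0.61512451, 0.22240507]), 'tool_rot': array([-1.79987194e+02,  2.40461220e-03,  1.61164639e+02]), 'force': array([-0.27009032,  0.36190391, -0.34382602]), 'wrist_torque': array([-0.00168746,  0.03816539, -0.04681495]), 'grasp_force': 0.0, 'grip_width': 0.08702318387372776}
```

View pictures.

View pics/scene0.png

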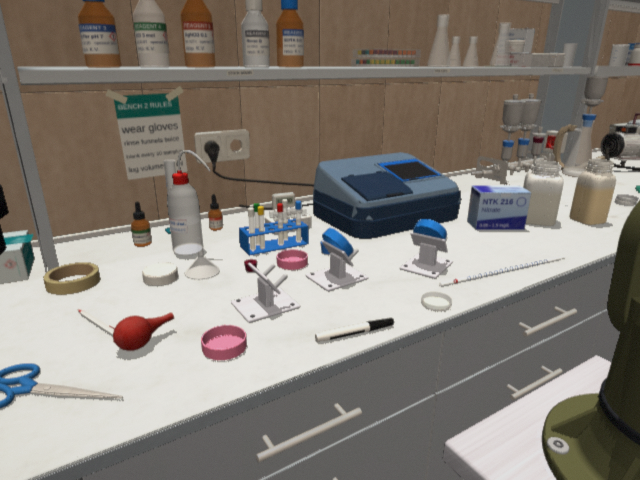

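View pics/top0.png

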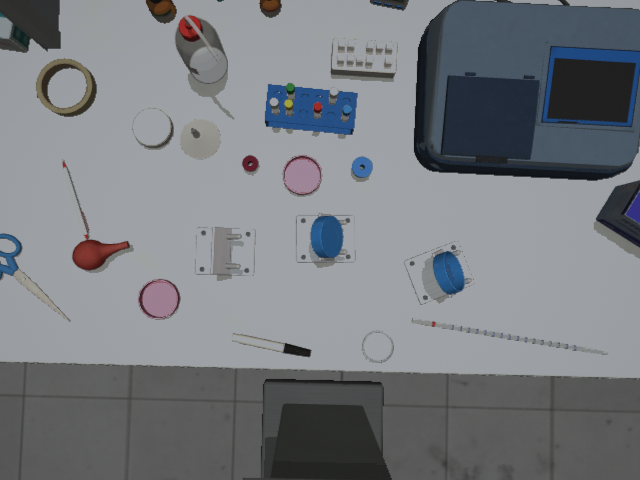

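```bash
cat > h.py <<'E'
import numpy as np, cv2
from scipy.spatial.transform import Rotation as Rn
from cell import env, viewer, boxes_of, masks_of
def cam(n):
    c=viewer.get_calibration(n); R=Rn.from_euler('xyz',c["orientation"],degrees=True).as_matrix()
    return R,np.array(c["position"]),240/np.tan(np.radians(c["fov_y"]/2)),c["cx"],c["cy"]
def proj(n,P):
    R,t,f,cx,cy=cam(n); q=(np.atleast_2d(P)-t)@R
    return np.c_[cx+f*q[:,0]/-q[:,2], cy+f*q[:,1]/q[:,2]]
def ray(n,uv,z):
    R,t,f,cx,cy=cam(n); uv=np.atleast_2d(uv); d=np.c_[(uv[:,0]-cx)/f,-(uv[:,1]-cy)/f,-np.ones(len(uv))]@R.T
    return t+d*((z-t[2])/d[:,2])[:,None]
N=np.array([0,-.819152,.573576]); U=np.array([0,.573576,.819152]); X=np.array([1.,0,0])
def stand(P,x,y,yaw):
    return np.atleast_2d(P)@Rn.from_euler('z',yaw,degrees=True).as_matrix().T+[x,y,0]
def capcyl(k=60):
    a=np.linspace(0,2*np.pi,k); c=.033*(np.cos(a)[:,None]*X+np.sin(a)[:,None]*U)+[0,0,.07]
    return np.r_[c,c+.02*N]
E
cat > fit.py <<'E'
from h import *
from scipy.optimize import minimize
ims={c:cv2.imread(f"pics/{c}0.png") for c in ("top","scene")}
def blue(c):
    h=cv2.cvtColor(ims[c],cv2.COLOR_BGR2HSV); return cv2.inRange(h,(98,150,60),(118,255,255))
B={c:blue(c) for c in ims}
loc={"cap":dict(top=(451,273),scene=(431,228)),"other":dict(top=(326,236),scene=(337,239))}
for k,l in loc.items():
    M={}
    for c in l:
        m=np.zeros((480,640),np.uint8); u,v=l[c]; m[v-35:v+35,u-35:u+35]=B[c][v-35:v+35,u-35:u+35]
        _,lab,st,_=cv2.connectedComponentsWithStats(m); j=1+np.argmax(st[1:,4]); M[c]=(lab==j).astype(np.uint8); print(k,c,st[j])
    def cost(p,cs):
        s=0
        for c in cs:
            h=cv2.convexHull(proj(c,stand(capcyl(),*p)).astype(np.float32))[:,0]
            r=np.zeros((1920,2560),np.uint8); cv2.fillConvexPoly(r,np.round((h*4+1.5)*16).astype(np.int32),255,shift=4)
            r=cv2.resize(r,(640,480),interpolation=cv2.INTER_AREA)/255.
            s+=np.abs(r-M[c]).sum()/M[c].sum()
        return s
    x0=ray("top",l["top"],.08)[0]
    for cs in (("top",),("scene",),("top","scene")):
        b=min((minimize(cost,[x0[0],x0[1],y],args=(cs,),method="Nelder-Mead",options=dict(initial_simplex=[[x0[0],x0[1],y],[x0[0]+.01,x0[1],y],[x0[0],x0[1]+.01,y],[x0[0],x0[1],y+8]])) for y in (-10,5,20)),key=lambda r:r.fun)
        print(k,cs,b.x.round(4),round(b.fun,3))
cr=[cv2.resize(ims["top"][v-40:v+40,u-40:u+40],(400,400),interpolation=cv2.INTER_CUBIC) for u,v in ((226,250),(440,272))]
cv2.imwrite("pics/c1.png",np.hstack(cr))
E
python3 fit.py
```

```text
cap top [434 252  30  42 941]
cap scene [414 218  32  20 426]
cap ('top',) [ 0.5101 -0.1578 16.9167] 0.105
cap ('scene',) [ 0.5306 -0.1781 -5.3326] 0.44
cap ('top', 'scene') [ 0.5109 -0.1588 14.273 ] 0.827
other top [ 311  216   31   41 1075]
other scene [323 229  29  26 356]
other ('top',) [0.5632 0.0381 7.134 ] 0.096
other ('scene',) [  0.572    0.0317 -10.8716] 0.369Traceback (most recent call last):
  File "fit.py", line 23, in <module>
    b=min((minimize(cost,[x0[0],x0[1],y],args=(cs,),method="Nelder-Mead",options=dict(initial_simplex=[[x0[0],x0[1],y],[x0[0]+.01,x0[1],y],[x0[0],x0[1]+.01,y],[x0[0],x0[1],y+8]])) for y in (-10,5,20)),key=lambda r:r.fun)
  File "fit.py", line 23, in <genexpr>
    b=min((minimize(cost,[x0[0],x0[1],y],args=(cs,),method="Nelder-Mead",options=dict(initial_simplex=[[x0[0],x0[1],y],[x0[0]+.01,x0[1],y],[x0[0],x0[1]+.01,y],[x0[0],x0[1],y+8]])) for y in (-10,5,20)),key=lambda r:r.fun)
           ~~~~~~~~^^^^^^^^^^^^^^^^^^^^^^^^^^^^^^^^^^^^^^^^^^^^^^^^^^^^^^^^^^^^^^^^^^^^^^^^^^^^^^^^^^^^^^^^^^^^^^^^^^^^^^^^^^^^^^^^^^^^^^^^^^^^^^^^^^^^^^^^^^^^^^^^^^^^^^^^^^^^^^^^
    res = _minimize_neldermead(fun, x0, args, callback, bounds=bounds,
                               **options)
    fxcc = func(xcc)
    fx = function(np.copy(x), *(wrapper_args + args))
  File "fit.py", line 16, in cost
    h=cv2.convexHull(proj(c,stand(capcyl(),*p)).astype(np.float32))[:,0]
                     ~~~~^^^^^^^^^^^^^^^^^^^^^^
  File "h.py", line 8, in proj
    R,t,f,cx,cy=cam(n); q=(np.atleast_2d(P)-t)@R
                ~~~^^^
  File "h.py", line 5, in cam
    c=viewer.get_calibration(n); R=Rn.from_euler('xyz',c["orientation"],degrees=True).as_matrix()
ValueError: time passes only in moves, steps and waits
```

```bash
python3 - <<'E'
import re
s=open('h.py').read().replace("def cam(n):","from functools import lru_cache\n@lru_cache\ndef cam(n):"); open('h.py','w').write(s)
E
cat > chk.py <<'E'
from h import *
ims={c:cv2.imread(f"pics/{c}0.png") for c in ("top","scene")}
S={"cap":(.5101,-.1578,16.9),"other":(.5632,.0381,7.1)}
out=[]
for c,ls in (("top",((226,250),(326,240),(440,272))),("scene",((264,295),(337,262),(430,248)))):
    row=[]
    for (u,v),k in zip(ls,(None,"other","cap")):
        im=cv2.resize(ims[c][v-40:v+40,u-33:u+33],None,fx=4,fy=4,interpolation=cv2.INTER_CUBIC)
        if c=="scene" and k:
            h=cv2.convexHull(proj(c,stand(capcyl(),*S[k])).astype(np.float32))[:,0]
            cv2.polylines(im,[np.round((h-[u-33,v-40]+.5)*4).astype(np.int32)],True,(0,255,255),1)
        if k:
            f=stand(np.array([[a,b,0] for a,b in ((-.04,-.05),(.04,-.05),(.04,.05),(-.04,.05))]),*S[k])
            cv2.polylines(im,[np.round((proj(c,f)-[u-33,v-40]+.5)*4).astype(np.int32)],True,(0,200,0),1)
        row.append(im[20:-20])
    out.append(np.hstack(row))
cv2.imwrite("pics/c1.png",np.vstack(out))
E
python3 chk.py
```

```text
(no output)
```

View pics/c1.png

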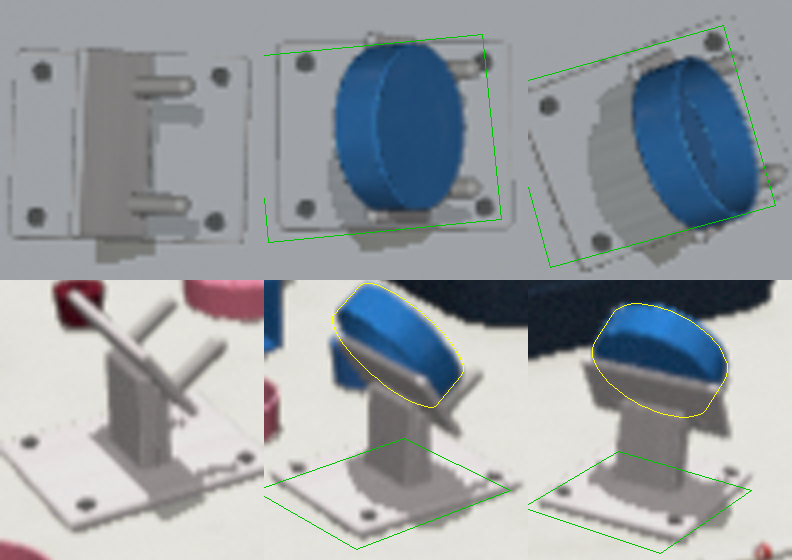

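```bash
cat > fit2.py <<'E'
from h import *
from scipy.optimize import minimize
im=cv2.imread("pics/top0.png"); B=cv2.inRange(cv2.cvtColor(im,cv2.COLOR_BGR2HSV),(98,150,60),(118,255,255))
Hs={"empty":((193,215),[(42,72),(221,76),(36,217),(215,222)]),"other":((293,205),[(41,63),(221,63),(41,208),(221,208)]),"cap":((407,237),[(186,42),(20,106),(73,242)])}
# order: (+x,+y),(+x,-y),(-x,+y),(-x,-y); cap lists (+x,-y),(+x,+y),(-x,+y)
W={k:ray("top",np.array(p)/4.-.4+o,.005)[:,:2] for k,(o,p) in Hs.items()}
def ang(v): return np.degrees(np.arctan2(v[1],v[0]))
e=W["empty"];o=W["other"];c=W["cap"]
out={}
for k,w in (("empty",e),("other",o)):
    ym=[ang(w[0]-w[1])-90,ang(w[2]-w[3])-90,ang(w[0]-w[2]),ang(w[1]-w[3])]; print(k,np.round(ym,1),np.linalg.norm(w[0]-w[1]).round(4),np.linalg.norm(w[0]-w[2]).round(4)); out[k]=(np.mean(ym),w.mean(0))
ym=[ang(c[1]-c[0])-90,ang(c[1]-c[2])]; print("cap",np.round(ym,1)); out["cap"]=(np.mean(ym),(c[0]+c[2])/2)
for k,(u,v) in (("cap",(451,273)),("other",(326,236))):
    m=np.zeros((480,640),np.uint8); m[v-35:v+35,u-35:u+35]=B[v-35:v+35,u-35:u+35]
    _,lab,st,_=cv2.connectedComponentsWithStats(m); M=(lab==1+np.argmax(st[1:,4]))*1.
    yaw,ct=out[k]
    def cost(p):
        h=cv2.convexHull(proj("top",stand(capcyl(),p[0],p[1],yaw)).astype(np.float32))[:,0]
        r=np.zeros((1920,2560),np.uint8); cv2.fillConvexPoly(r,np.round((h*4+1.5)*16).astype(np.int32),255,shift=4)
        return np.abs(cv2.resize(r,(640,480),interpolation=cv2.INTER_AREA)/255.-M).sum()/M.sum()
    x0=ct; b=minimize(cost,x0,method="Nelder-Mead",options=dict(initial_simplex=[x0,x0+[.01,0],x0+[0,.01]]))
    off=stand([*(ct-b.x),0],0,0,-yaw)[0]
    print(k,"origin",b.x.round(4),round(b.fun,3),"yaw",round(yaw,2),"holes centre in stand frame",off.round(4))
print("empty",out["empty"])
E
python3 fit2.py
```

```text
empty [ 0.3 -0.  -0.2 -0.5] 0.0764 0.0618
other [1.6 1.6 1.6 1.4] 0.077 0.062
cap [22.5 22.5]
cap origin [ 0.5094 -0.1587] 0.112 yaw 22.5 holes centre in stand frame [-0.0003 -0.0075  0.    ]
other origin [0.5641 0.0377] 0.1 yaw 1.54 holes centre in stand frame [-0.0004 -0.0081  0.    ]
empty (np.float64(-0.10590769187837266), array([0.53729106, 0.20068131]))
```

```bash
cat > t.py <<'E'
from h import *
CAP=(.5094,-.1587,22.5); EMP=(.5373,.2087,0.)
def down(yd): # tool down, y toward yd degrees
    return Rn.from_euler('xyz',[180,0,yd+90],degrees=True)
def slope(S,sgn):
    Rz=Rn.from_euler('z',S[2],degrees=True); z=-U; y=sgn*N
    return Rz*Rn.from_matrix(np.c_[np.cross(y,z),y,z])
def pt(S,u,n): return stand(np.array([0,0,.07])+u*U+n*N,*S)[0]
def move(cur,tgt):
    (R0,p0),(R1,p1)=cur,tgt
    return np.r_[R0.inv().apply(np.array(p1)-p0)/.2,(R0.inv()*R1).as_rotvec()/1.5]
def now():
    o=env.get_obs(); return Rn.from_euler('xyz',o["tool_rot"],degrees=True),np.array(o["tool_pos"])
def plan(ts):
    c=now()
    for t in ts: print(move(c,t).round(3).tolist()); c=t
E
python3 - <<'E'
from t import *
plan([(down(55),[.36,.47,.33]),(down(29),[.48,.30,.36]),(down(-15),[.50,.12,.34]),
 (slope(CAP,1),pt(CAP,.12,.01)),(slope(CAP,1),pt(CAP,.009,.01))])
print(pt(CAP,.12,.01))
E
```

```text
[-0.945, -0.445, -0.538, -0.0, 0.0, 0.188]
[-0.979, -0.352, -0.15, -0.0, -0.0, 0.303]
[-0.836, -0.349, 0.1, 0.0, -0.0, 0.512]
[-1.093, 0.221, 0.83, -0.378, -0.186, 0.591]
[-0.0, 0.0, 0.555, 0.0, 0.0, 0.0]
[ 0.486195   -0.10267816  0.174034  ]
```

Emit:
apply_moves([
  [-0.945,-0.445,-0.538,0,0,0.188,0.55],
  [-0.945,-0.445,-0.538,0,0,0.188,0.55],
  [-0.945,-0.445,-0.538,0,0,0.188,0.55],
  [-0.945,-0.445,-0.538,0,0,0.188,0.55],
  [-0.945,-0.445,-0.538,0,0,0.188,0.55],
  [-0.945,-0.445,-0.538,0,0,0.188,0.55],
  [-0.945,-0.445,-0.538,0,0,0.188,0.55],
  [-0.945,-0.445,-0.538,0,0,0.188,0.55],
])

```text
time_s: 1.2
tool_pos: [0.3584, 0.4709, 0.3294]
tool_rot: [-179.9, -0.1, 145.1]
force: [-0.1, 0.3, -0.2]
grip_width: 0.0483
grasp_force: 0.0
```

Emit:
apply_moves([
  [-0.979,-0.352,-0.15,0,0,0.303,0.55],
  [-0.979,-0.352,-0.15,0,0,0.303,0.55],
  [-0.979,-0.352,-0.15,0,0,0.303,0.55],
  [-0.979,-0.352,-0.15,0,0,0.303,0.55],
  [-0.979,-0.352,-0.15,0,0,0.303,0.55],
  [-0.979,-0.352,-0.15,0,0,0.303,0.55],
  [-0.979,-0.352,-0.15,0,0,0.303,0.55],
  [-0.979,-0.352,-0.15,0,0,0.303,0.55],
])

```text
time_s: 2.0
tool_pos: [0.4782, 0.3027, 0.3593]
tool_rot: [-179.9, -0.0, 119.2]
force: [0.2, 1.1, 0.1]
grip_width: 0.048
grasp_force: 0.0
```

Emit:
apply_moves([
  [-0.836,-0.349,0.1,0,0,0.512,0.55],
  [-0.836,-0.349,0.1,0,0,0.512,0.55],
  [-0.836,-0.349,0.1,0,0,0.512,0.55],
  [-0.836,-0.349,0.1,0,0,0.512,0.55],
  [-0.836,-0.349,0.1,0,0,0.512,0.55],
  [-0.836,-0.349,0.1,0,0,0.512,0.55],
  [-0.836,-0.349,0.1,0,0,0.512,0.55],
  [-0.836,-0.349,0.1,0,0,0.512,0.55],
  [-0.836,-0.349,0.1,0,0,0.512,0.55],
])

```text
time_s: 2.9
tool_pos: [0.4998, 0.1212, 0.34]
tool_rot: [-180.0, 0.0, 75.2]
force: [0.3, -0.4, 0.6]
grip_width: 0.0478
grasp_force: 0.0
```

```bash
python3 - <<'E'
from t import *
plan([(slope(CAP,1),pt(CAP,.22,.01)+[0,-.02,.02]),(slope(CAP,1),pt(CAP,.08,.01))])
E
```

```text
[-0.968, 0.072, 0.321, -0.378, -0.187, 0.593]
[0.038, -0.133, 0.729, 0.0, 0.0, 0.0]
```

Emit:
apply_moves([
  [-0.968,0.072,0.321,-0.378,-0.187,0.593,0.55],
  [-0.968,0.072,0.321,-0.378,-0.187,0.593,0.55],
  [-0.968,0.072,0.321,-0.378,-0.187,0.593,0.55],
  [-0.968,0.072,0.321,-0.378,-0.187,0.593,0.55],
  [-0.968,0.072,0.321,-0.378,-0.187,0.593,0.55],
  [-0.968,0.072,0.321,-0.378,-0.187,0.593,0.55],
  [-0.968,0.072,0.321,-0.378,-0.187,0.593,0.55],
  [-0.968,0.072,0.321,-0.378,-0.187,0.593,0.55],
  [-0.968,0.072,0.321,-0.378,-0.187,0.593,0.55],
  [-0.968,0.072,0.321,-0.378,-0.187,0.593,0.55],
  [-0.968,0.072,0.321,-0.378,-0.187,0.593,0.55],
  [-0.968,0.072,0.321,-0.378,-0.187,0.593,0.55],
])

```text
time_s: 4.1
tool_pos: [0.4637, -0.0712, 0.2763]
tool_rot: [145.0, -0.1, 22.3]
force: [-0.6, -0.3, -0.0]
grip_width: 0.0475
grasp_force: 0.0
```

Emit:
apply_moves([
  [0.038,-0.133,0.15,0,0,0,0.55],
  [0.038,-0.133,0.3,0,0,0,0.55],
  [0.038,-0.133,0.45,0,0,0,0.55],
  [0.038,-0.133,0.6,0,0,0,0.55],
  [0.038,-0.133,0.729,0,0,0,0.55],
  [0.038,-0.133,0.729,0,0,0,0.55],
  [0.038,-0.133,0.729,0,0,0,0.55],
])

```text
time_s: 4.8
tool_pos: [0.4942, -0.1253, 0.1417]
tool_rot: [145.0, -0.0, 22.3]
force: [-0.1, 1.0, 0.6]
grip_width: 0.0482
grasp_force: 0.0
```

```bash
python3 - <<'E'
from t import *
print(env.get_obs()["qpos"].round(1))
plan([(slope(CAP,1),pt(CAP,.009,.01))])
ts=viewer.read_camera("top"); sc=viewer.read_camera("scene")
a=cv2.resize(ts[190:330,360:510],None,fx=2.6,fy=2.6)[:,:,::-1]; b=cv2.resize(sc[150:290,350:500],None,fx=2.6,fy=2.6)[:,:,::-1]
cv2.imwrite("pics/g1.png",np.hstack([a,b]))
E
```

```text
[ -26.    -2.3   12.5  124.5   41.8   59.5 -103.7]
[0.007, -0.005, 0.354, 0.0, 0.002, -0.002]
```

View pics/g1.png

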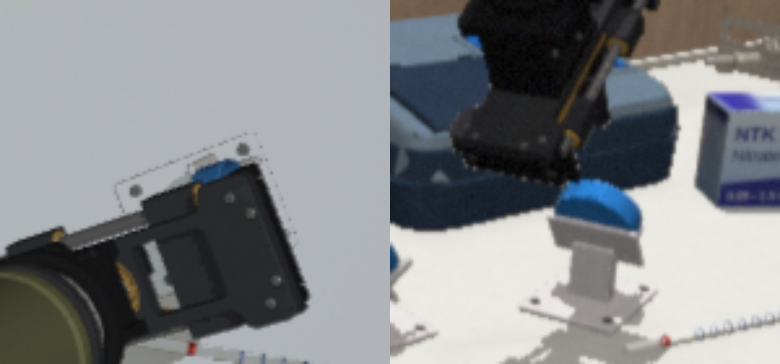

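```bash
python3 - <<'E'
from t import *
R,p=now()
for c,(u,v) in (("top",(360,190)),("scene",(350,150))):
    P=np.array([[0,0,0],[0,.035,0],[0,-.035,0],[.0375,.095,-.07],[-.0375,.095,-.07],[.0375,-.095,-.07],[-.0375,-.095,-.07]])
    q=(proj(c,R.apply(P)+p)-[u,v])*2.6; print(c,q.round(0).tolist())
E
```

```text
top [[184.0, 243.0], [239.0, 226.0], [131.0, 260.0], [271.0, 154.0], [326.0, 294.0], [-32.0, 256.0], [15.0, 380.0]]
scene [[190.0, 148.0], [208.0, 114.0], [172.0, 183.0], [178.0, -15.0], [275.0, -4.0], [69.0, 175.0], [170.0, 197.0]]
```

Emit:
apply_moves([
  [0.007,-0.005,0.06,0,0,0,0.55],
  [0.007,-0.005,0.12,0,0,0,0.55],
  [0.007,-0.005,0.18,0,0,0,0.55],
  [0.007,-0.005,0.24,0,0,0,0.55],
  [0.007,-0.005,0.28,0,0,0,0.55],
  [0.007,-0.005,0.32,0,0,0,0.55],
  [0.007,-0.005,0.35,0,0,0,0.55],
  [0.007,-0.005,0.35,0,0,0,0.55],
  [0.007,-0.005,0.35,0,0,0,0.55],
])

```text
time_s: 5.8
tool_pos: [0.5105, -0.161, 0.0834]
tool_rot: [145.0, -0.0, 22.3]
force: [-0.6, -0.2, 0.1]
grip_width: 0.0479
grasp_force: 0.0
```

```bash
python3 - <<'E'
from t import *
plan([(slope(CAP,1),pt(CAP,.009,.01))])
ts=viewer.read_camera("top"); sc=viewer.read_camera("scene")
a=cv2.resize(ts[230:310,400:490],(396,352))[:,:,::-1]; b=cv2.resize(sc[190:270,385:475],(396,352))[:,:,::-1]
cv2.imwrite("pics/g2.png",np.hstack([a,b]))
E
```

```text
[-0.001, 0.001, 0.003, 0.0, 0.001, -0.002]
```

View pics/g2.png

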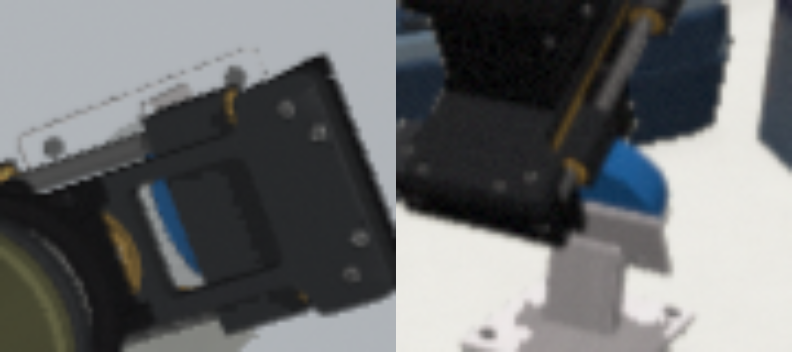

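Emit:
apply_moves([
  [0,0,0,0,0,0,0.4],
  [0,0,0,0,0,0,0.3],
  [0,0,0,0,0,0,0.2],
  [0,0,0,0,0,0,0.1],
  [0,0,0,0,0,0,0.1],
  [0,0,0,0,0,0,0.1],
  [0,0,0,0,0,0,0.1],
  [0,0,0,0,0,0,0.1],
], grip_force=15)

```text
time_s: 6.7
tool_pos: [0.5104, -0.161, 0.0834]
tool_rot: [145.0, -0.0, 22.3]
force: [0.2, 0.2, -0.6]
grip_width: 0.0193
grasp_force: 15.0
```

```bash
python3 - <<'E'
from t import *
L=now()
A=(L[0],L[1]+L[0].apply([0,0,-.15]))
plan([A,(down(-30),[.49,-.03,.32]),(down(30),[.50,.10,.34]),(slope(EMP,-1),pt(EMP,.22,.01)),(slope(EMP,-1),pt(EMP,.06,.01))])
E
```

```text
[0.0, -0.0, -0.75, 0.0, 0.0, 0.0]
[0.154, 0.151, -0.589, 0.392, 0.134, -0.425]
[0.588, -0.282, -0.1, 0.0, 0.0, -0.698]
[0.888, 0.728, 0.42, 0.369, -0.213, -0.675]
[0.0, -0.0, 0.8, 0.0, 0.0, 0.0]
```

Emit:
apply_moves([
  [0,0,-0.04,0,0,0,0.1],
  [0,0,-0.12,0,0,0,0.1],
  [0,0,-0.25,0,0,0,0.1],
  [0,0,-0.4,0,0,0,0.1],
  [0,0,-0.55,0,0,0,0.1],
  [0,0,-0.68,0,0,0,0.1],
  [0,0,-0.75,0,0,0,0.1],
  [0,0,-0.75,0,0,0,0.1],
])

```text
time_s: 7.5
tool_pos: [0.4788, -0.0796, 0.2083]
tool_rot: [145.0, -0.2, 22.4]
force: [-0.9, -0.9, -0.8]
grip_width: 0.0194
grasp_force: 15.0
```

Emit:
apply_moves([
  [0.01,0.01,-0.1,0,0,0,0.1],
  [0.03,0.03,-0.2,0.05,0.02,-0.05,0.1],
  [0.06,0.06,-0.3,0.12,0.04,-0.13,0.1],
  [0.09,0.09,-0.4,0.2,0.07,-0.22,0.1],
  [0.12,0.12,-0.5,0.28,0.1,-0.3,0.1],
  [0.154,0.151,-0.589,0.34,0.12,-0.37,0.1],
  [0.154,0.151,-0.589,0.392,0.134,-0.425,0.1],
  [0.154,0.151,-0.589,0.392,0.134,-0.425,0.1],
  [0.154,0.151,-0.589,0.392,0.134,-0.425,0.1],
])

```text
time_s: 8.4
tool_pos: [0.4901, -0.032, 0.3191]
tool_rot: [-180.0, 0.1, 59.8]
force: [0.4, 0.6, -1.0]
grip_width: 0.0193
grasp_force: 15.0
```

Emit:
apply_moves([
  [0.06,-0.03,-0.01,0,0,-0.07,0.1],
  [0.12,-0.06,-0.02,0,0,-0.15,0.1],
  [0.2,-0.1,-0.03,0,0,-0.24,0.1],
  [0.28,-0.13,-0.05,0,0,-0.33,0.1],
  [0.36,-0.17,-0.06,0,0,-0.42,0.1],
  [0.44,-0.21,-0.07,0,0,-0.51,0.1],
  [0.52,-0.25,-0.09,0,0,-0.6,0.1],
  [0.588,-0.282,-0.1,0,0,-0.698,0.1],
  [0.588,-0.282,-0.1,0,0,-0.698,0.1],
  [0.588,-0.282,-0.1,0,0,-0.698,0.1],
])

```text
time_s: 9.4
tool_pos: [0.4994, 0.0996, 0.3394]
tool_rot: [-179.9, 0.1, 119.8]
force: [0.1, -0.0, 0.3]
grip_width: 0.0193
grasp_force: 15.0
```

```bash
python3 - <<'E'
from t import *
print(env.get_obs()["qpos"].round(1))
plan([(slope(EMP,-1),pt(EMP,.22,.01)),(slope(EMP,-1),pt(EMP,.08,.01))])
E
```

```text
[-37.7  -1.4  23.   92.3   0.6  89.   15.1]
[0.891, 0.73, 0.415, 0.368, -0.213, -0.677]
[0.0, -0.0, 0.7, 0.0, 0.0, 0.0]
```

Emit:
apply_moves([
  [0.09,0.07,0.04,0.03,-0.02,-0.06,0.1],
  [0.18,0.15,0.08,0.07,-0.04,-0.13,0.1],
  [0.27,0.22,0.12,0.11,-0.06,-0.2,0.1],
  [0.36,0.29,0.17,0.15,-0.09,-0.27,0.1],
  [0.45,0.37,0.21,0.19,-0.11,-0.34,0.1],
  [0.54,0.44,0.25,0.23,-0.13,-0.41,0.1],
  [0.63,0.52,0.29,0.26,-0.15,-0.48,0.1],
  [0.72,0.59,0.33,0.3,-0.17,-0.55,0.1],
  [0.81,0.66,0.38,0.34,-0.19,-0.62,0.1],
  [0.891,0.73,0.415,0.368,-0.213,-0.677,0.1],
  [0.891,0.73,0.415,0.368,-0.213,-0.677,0.1],
  [0.891,0.73,0.415,0.368,-0.213,-0.677,0.1],
])

```text
time_s: 10.6
tool_pos: [0.5372, 0.3267, 0.2561]
tool_rot: [-144.9, 0.1, -180.0]
force: [-0.1, -0.1, -0.2]
grip_width: 0.0191
grasp_force: 15.0
```

```bash
python3 - <<'E'
from t import *
print(env.get_obs()["qpos"].round(1))
plan([(slope(EMP,-1),pt(EMP,.08,.01)),(slope(EMP,-1),pt(EMP,.010,.01))])
R,p=now()
# expected cap silhouette in hand
a=np.linspace(0,2*np.pi,60); C=np.r_[[np.array([.033*np.cos(t),s,.009+.033*np.sin(t)]) for s in (-.01,.01) for t in a]]
out=[]
for c in ("top","scene"):
    im=viewer.read_camera(c)[:,:,::-1].copy(); q=proj(c,R.apply(C)+p); h=cv2.convexHull(q.astype(np.float32))[:,0]
    u,v=np.round(h.mean(0)).astype(int); k=cv2.resize(im[max(v-45,0):v+45,u-45:u+45],(396,396),interpolation=cv2.INTER_CUBIC)
    for hh in (q[:60],q[60:]): cv2.polylines(k,[np.round((hh-[u-45,max(v-45,0)]+.5)*4.4).astype(np.int32)],True,(0,255,255),1)
    out.append(k)
cv2.imwrite("pics/p1.png",np.hstack(out))
E
```

```text
[-53.2  33.    9.8  67.   20.  104.9  47.2]
[0.0, 0.001, 0.7, -0.001, 0.001, -0.0]
[0.0, -0.0, 0.35, 0.0, 0.0, 0.0]
```

View pics/p1.png

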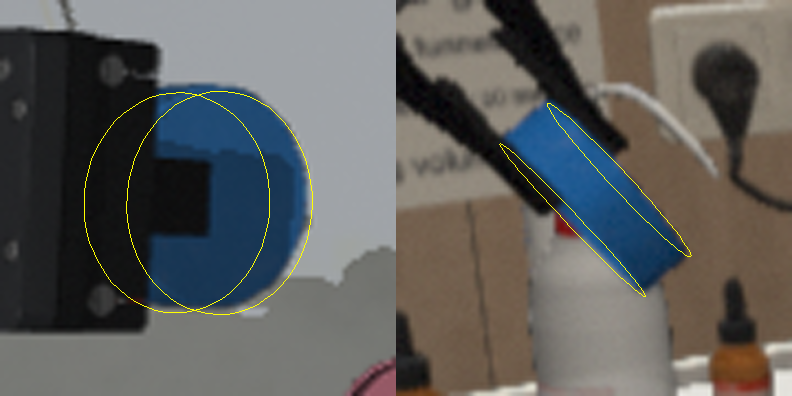

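Emit:
apply_moves([
  [0.002,-0.005,0.15,0,0,0,0.1],
  [0.005,-0.01,0.3,0,0,0,0.1],
  [0.005,-0.01,0.45,0,0,0,0.1],
  [0.005,-0.01,0.6,0,0,0,0.1],
  [0.005,-0.01,0.7,0,0,0,0.1],
  [0.005,-0.01,0.7,0,0,0,0.1],
])

```text
time_s: 11.3
tool_pos: [0.5364, 0.2404, 0.143]
tool_rot: [-144.9, -0.0, 179.7]
force: [0.6, 0.4, -0.9]
grip_width: 0.0193
grasp_force: 15.0
```

```bash
python3 - <<'E'
from t import *
print(env.get_obs()["qpos"].round(1))
plan([(slope(EMP,-1),pt(EMP,.012,.012)),(slope(EMP,-1),pt(EMP,.010,.010))])
E
```

```text
[-49.9  30.2  10.5  84.5  20.9  89.6  45.4]
[-0.005, 0.02, 0.33, -0.002, -0.002, -0.002]
[0.0, 0.01, 0.01, 0.0, 0.0, 0.0]
```

Emit:
apply_moves([
  [0,0,0.1,0,0,0,0.1],
  [0,0,0.15,0,0,0,0.1],
  [0,0,0.2,0,0,0,0.1],
  [0,0,0.2,0,0,0,0.1],
  [0,0,0.2,0,0,0,0.1],
])

```text
time_s: 11.8
tool_pos: [0.5367, 0.2228, 0.111]
tool_rot: [-145.1, 0.1, -179.9]
force: [-0.1, 0.3, -0.5]
grip_width: 0.019
grasp_force: 15.0
```

```bash
python3 - <<'E'
from t import *
plan([(slope(EMP,-1),pt(EMP,.012,.012)),(slope(EMP,-1),pt(EMP,.010,.010))])
R,p=now()
a=np.linspace(0,2*np.pi,60); C=np.r_[[np.array([.033*np.cos(t),s,.009+.033*np.sin(t)]) for s in (-.01,.01) for t in a]]
out=[]
for c in ("top","scene"):
    im=viewer.read_camera(c)[:,:,::-1].copy(); q=proj(c,R.apply(C)+p); h=cv2.convexHull(q.astype(np.float32))[:,0]
    u,v=np.round(h.mean(0)).astype(int); v+=10; k=cv2.resize(im[v-45:v+45,u-45:u+45],(396,396),interpolation=cv2.INTER_CUBIC)
    for hh in (q[:60],q[60:]): cv2.polylines(k,[np.round((hh-[u-45,v-45]+.5)*4.4).astype(np.int32)],True,(0,255,255),1)
    s=proj(c,stand([np.array([0,0,.07])+a*X+b*U for a,b in ((-.038,.004),(.038,.004))],*EMP)); cv2.polylines(k,[np.round((s-[u-45,v-45]+.5)*4.4).astype(np.int32)],False,(0,0,255),1)
    out.append(k)
cv2.imwrite("pics/p2.png",np.hstack(out))
E
```

```text
[-0.003, -0.0, 0.149, 0.001, 0.001, 0.001]
[0.0, 0.01, 0.01, 0.0, 0.0, 0.0]
```

View pics/p2.png

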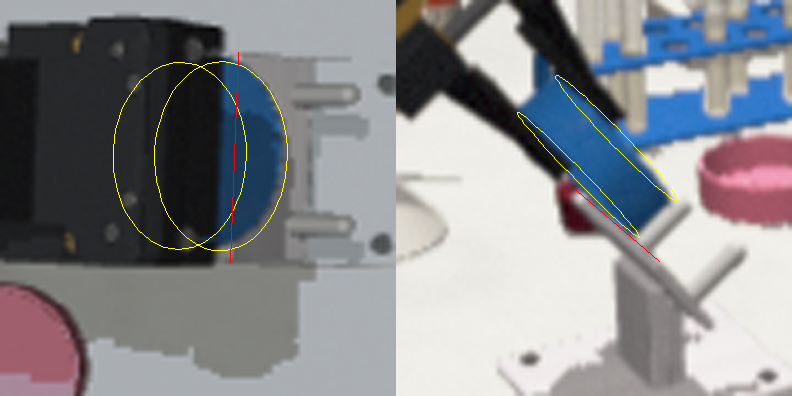

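Emit:
apply_moves([
  [0,0,0.04,0,0,0,0.1],
  [0,0,0.08,0,0,0,0.1],
  [0,0,0.11,0,0,0,0.1],
  [0,0,0.14,0,0,0,0.1],
  [0,0,0.155,0,0,0,0.1],
  [0,0,0.155,0,0,0,0.1],
])

```text
time_s: 12.5
tool_pos: [0.5363, 0.2045, 0.0848]
tool_rot: [-145.0, -0.0, -179.9]
force: [-0.3, -0.3, -0.4]
grip_width: 0.0194
grasp_force: 15.0
```

Emit:
apply_moves([
  [0,0.005,0,0,0,0,0.1],
  [0,0.01,0,0,0,0,0.1],
  [0,0.01,0.004,0,0,0,0.1],
  [0,0.01,0.004,0,0,0,0.1],
])

```text
time_s: 12.9
tool_pos: [0.5367, 0.2051, 0.0842]
tool_rot: [-145.0, 0.0, -179.9]
force: [-1.3, -2.1, 5.8]
grip_width: 0.0194
grasp_force: 15.0
```

```bash
python3 - <<'E'
from t import *
plan([(slope(EMP,-1),pt(EMP,.009,.010))]); print(env.get_obs()["force"])
R,p=now()
out=[]
C=capcyl()
for c in ("top","scene"):
    im=viewer.read_camera(c)[:,:,::-1].copy(); q=proj(c,stand(C,*EMP)); h=cv2.convexHull(q.astype(np.float32))[:,0]
    u,v=np.round(h.mean(0)).astype(int); k=cv2.resize(im[v-40:v+40,u-40:u+40],(396,396),interpolation=cv2.INTER_CUBIC)
    for hh in (q[:60],q[60:]): cv2.polylines(k,[np.round((hh-[u-40,v-40]+.5)*4.95).astype(np.int32)],True,(0,255,255),1)
    out.append(k)
cv2.imwrite("pics/p3.png",np.hstack(out))
E
```

```text
[-0.003, 0.005, 0.003, -0.001, 0.001, 0.001]
[-1.30832512 -2.13162907  5.76549795]
```

View pics/p3.png

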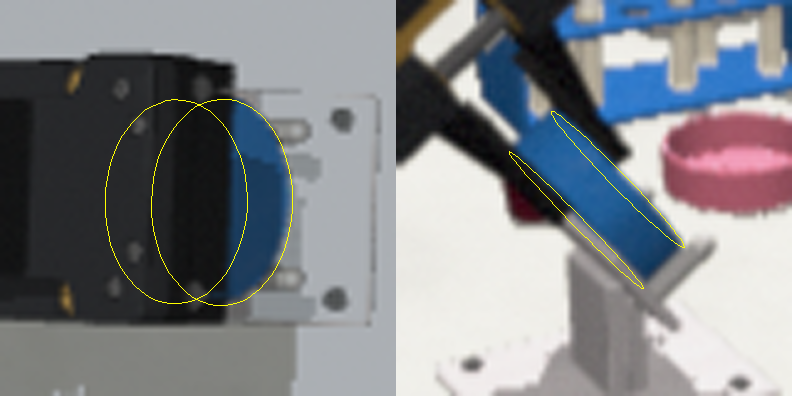

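Emit:
apply_moves([
  [0,0,0,0,0,0,0.25],
  [0,0,0,0,0,0,0.35],
  [0,0,0,0,0,0,0.5],
  [0,0,0,0,0,0,0.5],
  [0,0,0,0,0,0,0.5],
  [0,0,-0.05,0,0,0,0.5],
  [0,0,-0.15,0,0,0,0.5],
  [0,0,-0.3,0,0,0,0.5],
  [0,0,-0.5,0,0,0,0.5],
  [0,0,-0.7,0,0,0,0.5],
  [0,0,-0.9,0,0,0,0.5],
  [0,0,-0.95,0,0,0,0.5],
  [0,0,-0.95,0,0,0,0.5],
])

```text
time_s: 14.3
tool_pos: [0.5364, 0.3167, 0.2403]
tool_rot: [-145.2, 0.1, -179.7]
force: [-0.3, -0.7, -0.7]
grip_width: 0.0433
grasp_force: 0.0
```

```bash
python3 - <<'E'
from t import *
out=[]
C=capcyl()
for c in ("top","scene"):
    im=viewer.read_camera(c)[:,:,::-1].copy(); q=proj(c,stand(C,*EMP)); h=cv2.convexHull(q.astype(np.float32))[:,0]
    u,v=np.round(h.mean(0)).astype(int); k=cv2.resize(im[v-45:v+45,u-45:u+45],(396,396),interpolation=cv2.INTER_CUBIC)
    for hh in (q[:60],q[60:]): cv2.polylines(k,[np.round((hh-[u-45,v-45]+.5)*4.4).astype(np.int32)],True,(0,255,255),1)
    out.append(k)
cv2.imwrite("pics/p4.png",np.hstack(out))
E
```

```text
(no output)
```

View pics/p4.png

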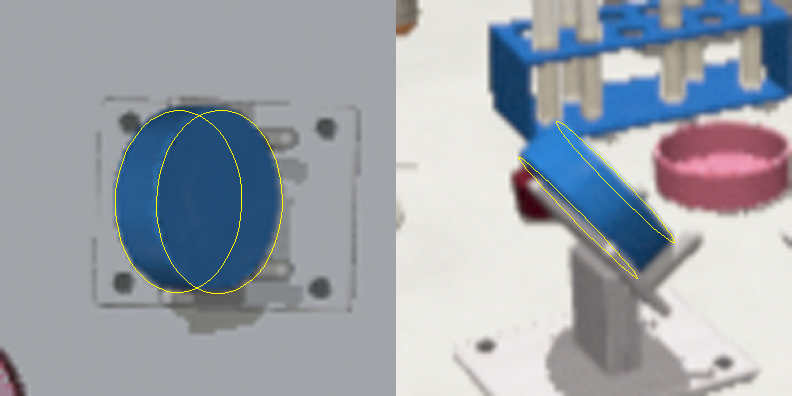

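The cap sits hollow side down on the rest and on both pegs. It matches the predicted seated outline in both views, and the gripper is clear.

```bash
python3 -c "
from cell import env
print(env.sign_off())"
```

```text
the job is handed in; nothing more can be done
None
```

The upside-down cap has been turned over and set hollow side down on the empty stand, against the rest and on both pegs. The other cap was never touched, and the job is handed in; sign-off gave no verdict.

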